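# Level the bench scale with its key

## Robot

A 6-joint arm with a two-finger parallel gripper is mounted at the origin on a cart in front of the work surface, level with it; the furniture and walls round the work are solid. World frame = base frame: x ahead of the robot, y to its left, z up, the work surface at z = 0. Lengths are in mm, angles in rad, forces in N, time in s.
With the tool pointing down it reaches from about 275 to 1000 mm from the base axis. Payload 8.4 kg.
Tool frame: the origin (TCP) lies between the finger pads; the fingertips stand 22 mm ahead of it and the grasp point (between the pads) lies 3 mm ahead of it (r.nose_length is the z of the fingertips in the tool frame, in mm); z points along the fingers, y is the line along which they close (so a half turn about z gives the same grasp; the last joint's range is limited). The gripper opens to 85 mm and grips with 20 to 120 N. Pads are 22 mm wide; open, the fingers measure 114 mm over their backs; the gripper's body (76 mm by 85 mm) begins 54 mm behind the grasp point. The pads swing forward as they close: fully open they stand 13 mm farther back than shut.
Start: joints at [1.167, 0.353, 1.633, -0, 1.155, -0.002], TCP at [244.421, 575.227, 253.281] pointing down, gripper open.
Joint ranges: [-2.63, 2.63], [-0.92, 2.1], [0.06, 2.66], [-1.3, 4.44], [0, 2.69], [-3.02, 3.02]. Speed limits (rad/s): [2.22, 2.22, 2.79, 3.14, 3.14, 3.14].

## Interface

Orientations are given as [roll, pitch, yaw] about the fixed x, y, z axes, in that order (R = Rz(yaw) Ry(pitch) Rx(roll)).
In Python, from rig import r, readout, order, grab_frame, camera_params gives the robot as it stands (r), with the cameras as plain functions, the readings (readout) and the job (order).
- The arm moves only by the shell command python3 steer.py 'ROWS' [FORCE]. ROWS is rows parted by semicolons, their numbers by spaces, 1 to 5 of them, each of 7 numbers: a rotation vector rx, ry, rz in rad, then dx, dy, dz in mm, then the opening from 0.0 (shut) to 1.0 (fully open); each row shifts and turns the commanded pose from where the row before left it, along the tool's axes as they then stand; what a row does not reach is not made up. A row lasts 1/12 s, in which the tool goes at most 41.7 mm and 0.125 rad, less where a joint would pass 70% of its speed; a pose out of reach is approached as far as the arm can. The fingers move at their own pace and stop on an object; FORCE is the grip in N (left out, the last holds). Time passes only in rows, so rows that do not move let the fingers close. It prints the time, the measured TCP pose, the force, the opening and the grip force at its end.
- readout.sense(): the state, without advancing time (a new reading comes with each control period).
- grab_frame(name): name is "side" or "top"; returns the picture (480x640x3 uint8, red, green, blue); there is no depth.
- camera_params(name): a dict with "fx", "fy", "cx", "cy" (pixels), "dist_coeffs" ([k1, k2, p1, p2, k3] as OpenCV has them; the pictures are not rectified), "rvec" (rotation vector, rad) and "tvec" (3), from world to camera coordinates, as OpenCV has them. Camera axes: x right, y down, z forward; pixel columns grow to the right and rows downward; lengths in mm; the calibration is good to about 2 mm. A picture is of the moment at which its call begins. camera_params takes no time and is no camera call.
- order.sign_off(): hands the job in; it is judged then, once.
The state is a dict: "clock": time; "qpos": joint angles; "qvel": joint speeds; "joint_efforts": joint torques, N m; "eef_pos": TCP position; "tcp_rot": TCP orientation; "contact_force": force on the tool from outside, world axes, zero at the start; "wrist_torque": the same for the moment, N m; "opening": opening from 0.0 (shut) to 1.0 (fully open); "grasp_force": force on a finger pad.
Only numpy, scipy, OpenCV 4.12 (cv2) and the standard library are available. Lean on these libraries where they do the work, as an engineer would, in place of code of your own. Each camera call takes 0.05 s, during which the arm holds its last target. There are 200 camera calls.

## Task

The bench scale on the worktop is not level. Take the levelling key with the flat wing handle out of its wooden block, plug it fully home into the square socket at the front of the scale and, keeping it pressed down, turn the levelling screw until the bubble of the scale's spirit level sits centred between its two rings. Finish while still gripping the key and pressing it home, so that I can tighten the lock nut underneath, and do not disturb the things standing around.

Things in the scene. Friction and masses are not known exactly. Their poses are not given: they have to be found in the camera images.
- key: Levelling key, upright in the block's hole. From below: steel square plug 16 x 16 mm, 20 mm long (lowest 8 mm taper to 10 mm); round shoulder 40 mm across, 6 mm thick; neck 20 mm across; flat black wing 48 mm wide (key x), 18 mm thick (key y), 42 mm high (34 to 76 mm above the origin). Origin: centre of the plug's lower end; z up; x, y square with the plug's sides. 80 to 170 g.
- key_grip (a point): Point on the key's axis 56 mm above its origin, in the wing: grip here from above, across the 18 mm thickness, along key y. Axes as the key's.
- key_shoulder (a point): Centre of the underside of the key's shoulder, 20 mm above the key's origin; it lies on the socket's mouth when the key is home. Axes as the key's.
- block: Wooden kit block 130 x 60 x 34 mm, fixed on the board; origin at the centre of its underside, x along its length. The key stands in a 28 mm round hole 35 mm from the middle towards -x, its shoulder on the block's top, so the plug must be lifted 20 mm to be free; two small steel check weights, up to 32 mm tall, are fixed on the other half.
- scale: White bench scale, 270 mm deep, 260 mm wide, pan top 81 mm up, fixed on the worktop on two rear feet and one front levelling foot; origin on the worktop under its middle, x from its front (robot side) to its rear. Its top tips about the rear feet by less than 1 degree as the front foot is screwed.
- level_screw: Square 36 mm head of the front levelling screw, nearly flush in a 52 mm round well, 95 mm in front of the scale's middle. Origin: centre of the socket's mouth, 68 mm above the worktop; z up (axis stays vertical); x, y square with the socket's sides, turning with the screw. Stiff (about 0.12 N m), stays where left, has room beyond level. Clockwise from above raises the scale's front.
- shutter_top (a point): Rest place of the top of the sprung black dust shutter in the socket, 2.5 mm below the mouth. The socket is 18.6 mm square, 22 mm deep; any quarter turn of the key fits. The plug pushes the shutter down, 2 N at first, 6 N when home (shoulder on the screw's head); let go, it pushes the key back out. Axes as the screw's.
- vial_middle (a point): Middle of the scale's spirit level, a green glass tube 76 mm long and 20 mm thick lying front to rear on the right part of the scale's front, 98 mm right of its middle, axis 77 mm above the worktop; two black rings stand 15 mm either side of this point; the white bubble is 20 mm long.
- bubble (a joint): Place of the bubble along the tube, m: 0 midway between the rings; positive towards the rear of the scale (front too low). At the start it is 8 to 21 mm to the rear. It moves about 15 mm per rad of screw, forward when the screw turns clockwise from above, settles in about 1 s, and goes at most 27 mm either way.
- board: Wooden chopping board, 220 x 340 x 22 mm, lying fixed on the hob; origin at the centre of its underside.
- cell_a: Bystander: battery lying on the board, 15 x 50 x 15 mm; origin at the centre of its underside.
- cell_b: Bystander: second battery lying on the board, 15 x 50 x 15 mm.
- tomato: Bystander: tomato, 65 mm, on the hob.
- tin: Bystander: tin, 57 mm across and 72 mm tall, on the hob.
- mug: Bystander: brick-coloured mug, 82 x 115 x 90 mm, on the hob.
- spice_a: Bystander: spice jar with a red lid, 45 mm across and 106 mm tall, on the hob.
- spice_b: Bystander: second spice jar, 45 mm across and 106 mm tall, on the hob.

How it is judged (in metres and radians):
On the way:
1. the key is plugged fully home into the socket (z of key_shoulder in the frame of level_screw below 0.003 m and horizontal distance between key_shoulder and level_screw below 0.004 m and angle between key's own z axis and vertical below 0.1 rad), for 0.2 s.
At the end, for the whole second after the job is handed in: The bubble stands within 4 mm of the middle between its rings; the key is still plugged home (shoulder within 3 mm of the socket's mouth, upright), pressed on the screw with more than 3 N and gripped by the fingers (all of step 1 and value of joint bubble between -0.004 and 0.004 m and contact force between key and level_screw above 3 N and contact force between the fingers and key above 4 N); the arm keeps its last pose, push and grip.
It fails at once if a bystander is pushed more than 30 mm or knocked over (distance of any of cell_a, cell_b, tomato, tin, mug, spice_a, spice_b from where it was at the start of the episode above 0.03 m or angle between any of tin, mug, spice_a, spice_b's own z axis and vertical above 0.6 rad).
It also fails if it takes over 58 s, if anything falls off the work surface, if the arm or the gripper's body presses on something with over 40 N, if the wrist force passes 120 N, or if a joint passes its speed limit or range.

## Working session

There is one attempt and no reset: what is moved stays moved. The work goes in short steps, Python scripts to look and compute and a shell command to move; the robot and the scene stay as the last step left them, time stands still between calls to the robot, and variables do not carry over. Pictures are saved under pics/ and viewed, at most 10 in all, crops included, and the job is handed in when it is done.

```bash
ls; mkdir -p pics
python3 - <<'E'
from rig import r, readout, order, grab_frame, camera_params
import cv2
for n in("top","side"):
    cv2.imwrite(f"pics/{n}0.png",grab_frame(n)[:,:,::-1]); print(n,camera_params(n))
print(readout.sense())
E
```

```text
pics
rig.py
steer.py
top {'fx': 437.85713114545854, 'fy': 437.85713114545854, 'cx': 317.6805385732712, 'cy': 237.07882788675013, 'dist_coeffs': array([-0.10208435,  0.        ,  0.        ,  0.        ,  0.        ]), 'rvec': array([ 2.12992746, -2.14119165,  0.17806523]), 'tvec': array([ 13.35355119, 586.03228385, 932.21865542])}
side {'fx': 612.8871994264877, 'fy': 612.8871994264877, 'cx': 314.80413741000314, 'cy': 237.28633798503245, 'dist_coeffs': array([-0.01926394,  0.        ,  0.        ,  0.        ,  0.        ]), 'rvec': array([ 2.04829984, -0.12733007,  0.10377415]), 'tvec': array([-585.58224512,  124.76905528, 1458.7743734 ])}
{'clock': 0.1, 'qpos': array([ 1.16659434e+00,  3.53540861e-01,  1.63407913e+00, -8.02149995e-06,
        1.15523914e+00, -2.38374746e-03]), 'qvel': array([ 1.96532066e-04,  1.23927101e-03, -4.29484866e-03,  6.32211131e-04,
       -7.86339125e-05, -3.62002225e-04]), 'joint_efforts': array([-3.62754827e-04, -6.06360555e+01, -3.42822504e+01, -1.77811302e-05,
        3.89715191e-03,  2.11336510e-05]), 'eef_pos': array([244.25954563, 574.83456249, 252.65221837]), 'tcp_rot': array([-3.14032616e+00,  4.31571219e-06,  2.73977766e+00]), 'contact_force': array([-0.68646122,  0.23729864,  0.19529992]), 'wrist_torque': array([-0.02500449,  0.05461116,  0.06704156]), 'grasp_force': 0.0, 'opening': 1.0004165007764365}
```

View pics/top0.png

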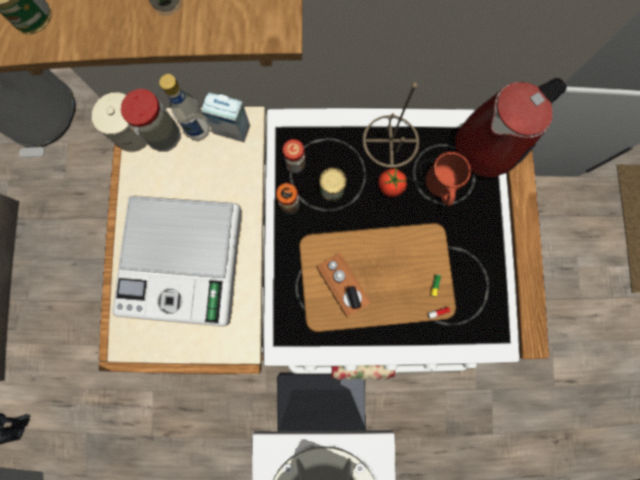

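View pics/side0.png

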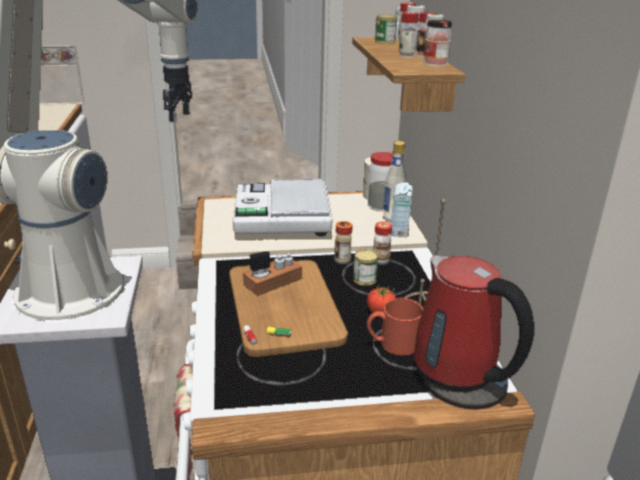

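The top view shows the scale at left (level screw ≈(169,300), vial ≈(213,301)). The key's black wing is at ≈(352,297) in the block on the board. In the side view the wing is at ≈(260,260) and the vial at ≈(252,211).

```bash
cat > h.py <<'E'
import numpy as np, cv2
from rig import r, readout, order, grab_frame, camera_params
def cam(n):
    p=camera_params(n); K=np.array([[p['fx'],0,p['cx']],[0,p['fy'],p['cy']],[0,0,1]])
    R=cv2.Rodrigues(p['rvec'])[0]; return K,p['dist_coeffs'],R,np.array(p['tvec'])
def ray(n,uv):
    K,d,R,t=cam(n); q=cv2.undistortPoints(np.array(uv,float).reshape(-1,1,2),K,d)[:,0]
    return -R.T@t, np.c_[q,np.ones(len(q))]@R
def plane(n,uv,z):
    c,d=ray(n,uv); return c+d*((z-c[2])/d[:,2])[:,None]
def px(n,P):
    K,d,R,t=cam(n); return cv2.projectPoints(np.array(P,float).reshape(-1,3),cv2.Rodrigues(R)[0],t,K,d)[0][:,0]
def cross(ua,ub):
    ca,da=ray("top",[ua]);cb,db=ray("side",[ub]);da,db=da[0],db[0]
    s=np.linalg.lstsq(np.c_[da,-db],cb-ca,rcond=None)[0]; a,b=ca+s[0]*da,cb+s[1]*db
    return (a+b)/2,np.linalg.norm(a-b)
E
python3 - <<'E'
import cv2,numpy as np
from h import *
t=cv2.imread("pics/top0.png");s=cv2.imread("pics/side0.png")
def crop(i,x,y,w,h): return cv2.resize(i[y:y+h,x:x+w],(400,300),interpolation=cv2.INTER_CUBIC)
o=np.vstack([np.hstack([crop(t,312,252,80,60),crop(t,130,265,120,90)]),np.hstack([crop(s,230,235,80,60),crop(s,225,165,120,90)])])
cv2.imwrite("pics/c0.png",o)
for n,i,(x,y,w,h) in(("top",t,(335,280,35,35)),("side",s,(240,240,35,40))):
    m=np.zeros(i.shape[:2],np.uint8); m[y:y+h,x:x+w]=(i[y:y+h,x:x+w].max(2)<70)*255
    cs=cv2.findContours(m,0,1)[0]; c=max(cs,key=cv2.contourArea)
    print(n,cv2.contourArea(c),cv2.minAreaRect(c),cv2.boundingRect(c))
print("cam top",-cam("top")[2].T@cam("top")[3])
E
```

```text
top 154.0 ((352.84161376953125, 297.05657958984375), (21.525527954101562, 8.81201171875), 70.34617614746094) (346, 287, 14, 21)
side 326.0 ((256.5235290527344, 261.6058654785156), (16.161319732666016, 33.73269271850586), 77.47119140625) (240, 252, 34, 19)
cam top [ 424.60941615   11.64227273 1015.9798609 ]
```

View pics/c0.png

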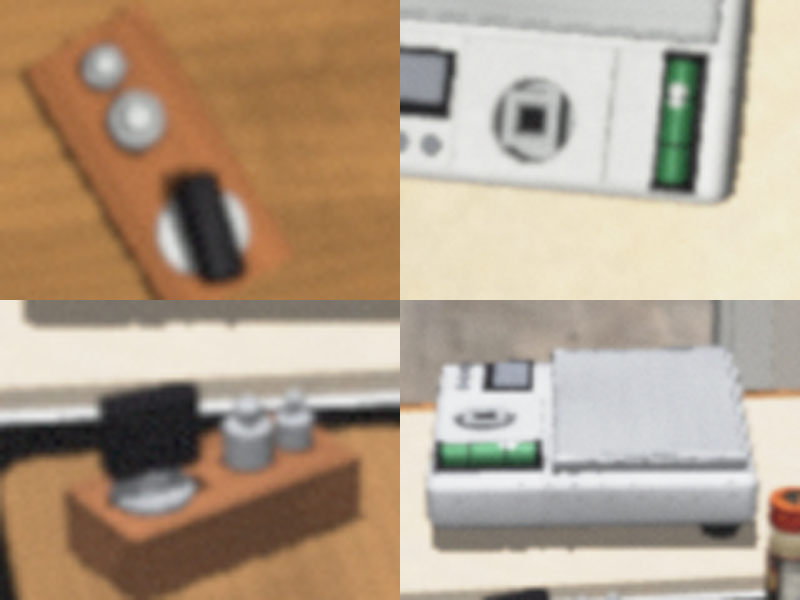

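The crops show the wing clearly in both views, with the white shoulder under it. The screw head is square, with its dark socket at ≈(170,301), and the bubble is near the rear ring at ≈(212,293).

Run:
```python
from h import *
t=cv2.imread("pics/top0.png");s=cv2.imread("pics/side0.png")
np.set_printoptions(precision=2,suppress=True)
print("key cross",cross((352.84,297.06),(260,261)))
print("shoulder@62",plane("top",[(312+203/5,252+231/5)],62))
b=cv2.boxPoints(cv2.minAreaRect(np.array([[0,0]],np.float32))) 
m=np.zeros(t.shape[:2],np.uint8); m[280:315,335:370]=(t[280:315,335:370].max(2)<70)*255
c=max(cv2.findContours(m,0,1)[0],key=cv2.contourArea)
for z in (112,70):
    w=plane("top",c[:,0].astype(float),z)[:,:2].astype(np.float32); print("wing",z,cv2.minAreaRect(w))
a=plane("top",[(312+198/5,252+180/5),(312+225/5,252+278/5)],112); d=a[1]-a[0]; print("wing line",a,np.degrees(np.arctan2(d[1],d[0])))
# steel shoulder in top: bright low-sat pixels
h=cv2.cvtColor(t,cv2.COLOR_BGR2HSV); m[:]=0; q=h[285:312,340:366]; m[285:312,340:366]=((q[...,1]<60)&(q[...,2]>120))*255
ys,xs=np.nonzero(m); w=plane("top",np.c_[xs,ys].astype(float),62)[:,:2]; print("shoulder",cv2.minEnclosingCircle(w.astype(np.float32)),len(xs))
# screw
for n,i,(x,y,ww,hh),z in(("top",t,(158,289,24,24),66),("side",s,(240,192,22,16),66)):
    m=np.zeros(i.shape[:2],np.uint8); g=i[y:y+hh,x:x+ww].max(2); m[y:y+hh,x:x+ww]=(g<80)*255
    for c in cv2.findContours(m,0,1)[0]:
        if cv2.contourArea(c)>4:
            w=plane(n,c[:,0].astype(float),z)[:,:2].astype(np.float32); print(n,"socket",cv2.minAreaRect(w),np.mean(c[:,0],0))
print(t[289:313,158:182].max(2))
```

```text
key cross (array([451.8 , -63.07,  87.99]), np.float64(1.482985113469713))
shoulder@62 [[449.35 -64.58  62.  ]]
wing 112 ((450.4384765625, -61.12141418457031), (43.85301971435547, 18.170333862304688), 18.963485717773438)
wing 70 ((451.6385192871094, -64.50210571289062), (45.890525817871094, 19.01456642150879), 18.963497161865234)
wing line [[468.93 -58.87 112.  ]
 [428.85 -69.29 112.  ]] -165.42023356378706
shoulder ((450.8724365234375, -63.33702087402344), 19.937406539916992) 82
top socket ((444.85888671875, 334.8265686035156), (10.833600044250488, 13.614898681640625), 0.31910282373428345) [169.  300.5]
[[228 226 227 226 220 207 187 167 154 141 140 150 159 164 172 179 190 205
  212 221 226 226 227 227]
 [227 226 223 218 207 187 156 136 123 130 141 154 168 178 180 185 191 196
  200 208 220 225 228 228]
 [224 222 218 205 189 172 150 133 133 141 158 167 172 179 179 188 192 195
  198 199 205 218 225 228]
 [224 220 202 190 184 177 171 162 162 168 171 172 172 172 174 176 191 195
  194 190 184 196 217 226]
 [221 204 184 172 179 188 190 188 190 188 189 186 186 183 184 187 196 196
  196 181 
[... 1236 characters left out ...]
57 158 183 194 193 184 182 182 180 178 174 174 173 177 182 191 188
  161 114  85 115 169 209]
 [202 175 169 182 186 188 190 191 194 195 195 191 192 193 191 193 196 189
  159 114  97 132 186 218]
 [215 194 176 165 162 164 172 187 193 198 197 196 200 199 196 196 197 187
  161 122 124 165 205 223]
 [222 205 179 154 134 128 141 166 184 193 195 198 200 200 197 200 201 193
  168 149 164 194 219 226]
 [225 216 197 169 141 118 113 133 159 179 187 194 199 202 202 201 199 195
  184 183 199 219 225 227]
 [229 223 214 198 175 148 130 120 128 145 161 178 185 190 193 199 195 195
  199 206 219 225 228 227]
 [230 229 225 220 206 190 165 145 128 124 139 155 165 173 180 188 196 202
  213 221 226 227 230 229]]
```

Run:
```python
from h import *
t=cv2.imread("pics/top0.png"); t0=t
np.set_printoptions(precision=2,suppress=True)
S=8
def big(x,y,w,h): return cv2.resize(t[y:y+h,x:x+w].max(2),None,fx=S,fy=S,interpolation=cv2.INTER_CUBIC)
def cont(g,x,y,z,lo):
    for c in cv2.findContours((g*1).astype(np.uint8),cv2.RETR_CCOMP,1)[0]:
        if cv2.contourArea(c)>lo*S*S: yield plane("top",(c[:,0]+.5)/S-.5+[x,y],z)[:,:2].astype(np.float32)
g=big(152,283,36,36)
for w in cont(g<185,152,283,68,20): print("well",cv2.minEnclosingCircle(w),cv2.minAreaRect(w),len(w))
for w in cont((g<115),152,283,67,10): print("dark",cv2.minAreaRect(w),len(w))
g=big(338,280,30,35)
for th in(60,80,100):
    for w in cont(g<th,338,280,100,30): 
        M=cv2.moments(w); a=.5*np.degrees(np.arctan2(2*M['mu11'],M['mu20']-M['mu02'])); print("wing",th,cv2.minAreaRect(w),a)
# vial
hsv=cv2.cvtColor(t,cv2.COLOR_BGR2HSV); q=hsv[270:335,195:235]; m=((q[...,0]>40)&(q[...,0]<90)&(q[...,1]>90)).astype(np.uint8)
m=cv2.morphologyEx(m,cv2.MORPH_CLOSE,np.ones((7,7)))
c=max(cv2.findContours(m,0,1)[0],key=cv2.contourArea); print("vial",cv2.minAreaRect(plane("top",c[:,0]+[195.,270.],80)[:,:2].astype(np.float32)))
```

```text
well ((445.0303955078125, 334.6853332519531), 15.92949104309082) ((445.0178527832031, 334.5945739746094), (25.95645523071289, 25.855730056762695), 85.99717712402344) 324
well ((443.72979736328125, 315.63128662109375), 19.508146286010742) ((443.5885314941406, 313.1216735839844), (12.482442855834961, 38.99346923828125), 86.77782440185547) 311
well ((444.3847961425781, 335.3477783203125), 28.068519592285156) ((444.40960693359375, 342.9555969238281), (36.04145050048828, 55.471473693847656), 89.33850860595703) 674
dark ((445.1244201660156, 334.4333190917969), (17.681861877441406, 17.377939224243164), 87.477294921875) 220
dark ((443.5596618652344, 313.5971984863281), (4.925922870635986, 29.51861000061035), 86.25508880615234) 224
wing 60 ((450.7340393066406, -61.816558837890625), (44.18034744262695, 17.570816040039062), 18.05618667602539) 18.93280290819186
wing 80 ((450.69219970703125, -61.4940185546875), (46.1590576171875, 19.66855812072754), 17.588712692260742) 19.42139069538477
wing 100 ((450.85406494140625, -61.19012451171875), (48.118106842041016, 21.80144691467285), 17.303274154663086) 19.923534807877296
vial ((443.9130554199219, 234.24061584472656), (19.488082885742188, 77.43661499023438), 85.82825469970703)
```

```bash
cat > go.py <<'E'
import sys; from h import *
from scipy.spatial.transform import Rotation as Ro
# args: target x y z, tool-y angle deg -> remaining in tool axes (translation in present frame)
def rem(x,y,z,a):
    s=readout.sense(); Rt=Ro.from_euler('xyz',s['tcp_rot'])
    G=Ro.from_euler('xyz',[np.pi,0,np.radians(a+90)])
    np.set_printoptions(precision=4,suppress=True)
    print("t %.2f d_tool"%s['clock'],Rt.inv().apply(np.array([x,y,z])-s['eef_pos']),"after-turn",G.inv().apply(np.array([x,y,z])-s['eef_pos']),"rv",(Rt.inv()*G).as_rotvec(),"q",s['qpos'],"F",s['contact_force'],"grip",s['grasp_force'],s['opening'])
rem(*map(float,sys.argv[1:5]))
E
R="0 0 0 -26 -30 0 0.7"
python3 steer.py '0 0 0 -26 -30 0 0.7; 0 0 0 -26 -30 0 0.7; 0 0 0 -26 -30 0 0.7; 0 0 0 -26 -30 0 0.7; 0 0 0 -26 -30 0 0.7' 60
python3 steer.py '0 0 0 -26 -30 0 0.7; 0 0 0 -26 -30 0 0.7; 0 0 0 -26 -30 0 0.7; 0 0 0 -26 -30 0 0.7; 0 0 0 -26 -30 0 0.7'
python3 steer.py '0 0 0 -26 -30 0 0.7; 0 0 0 -26 -30 0 0.7; 0 0 0 -26 -30 0 0.7; 0 0 0 -26 -30 0 0.7; 0 0 0 -26 -30 0 0.7'
python3 steer.py '0 0 -0.12 0 0 0 0.7; 0 0 -0.12 0 0 0 0.7; 0 0 -0.12 0 0 0 0.7; 0 0 -0.12 0 0 0 0.7; 0 0 -0.12 0 0 0 0.7'
python3 go.py 451 -63 95 107.5
```

```text
clock: 0.52
eef_pos: [305.3, 384.4, 252.9]
tcp_rot: [-3.141, -0.0, 2.74]
contact_force: [0.3, 0.5, -0.3]
opening: 0.704
grasp_force: 0.0
clock: 0.93
eef_pos: [366.3, 195.6, 253.2]
tcp_rot: [-3.142, 0.0, 2.74]
contact_force: [1.0, 0.1, 0.4]
opening: 0.696
grasp_force: 0.0
clock: 1.35
eef_pos: [427.4, 6.5, 253.3]
tcp_rot: [3.141, 0.0, 2.74]
contact_force: [1.1, 0.5, 0.9]
opening: 0.701
grasp_force: 0.0
clock: 1.77
eef_pos: [427.1, 8.3, 253.0]
tcp_rot: [3.141, -0.001, -2.938]
contact_force: [-0.4, 0.5, 1.1]
opening: 0.697
grasp_force: 0.0
t 1.77 d_tool [ -9.0655 -74.6352 158.0171] after-turn [ -1.3294 -75.143  158.0309] rv [ 0.0001 -0.0006 -0.102 ] q [ 0.0158  0.0377  2.0322  0.      1.0723 -1.7584] F [-0.4137  0.5172  1.0809] grip 0.0 0.6970133377587007
```

```bash
python3 steer.py '0 0 -0.102 0 0 0 0.7; 0 0 0 0 -38 0 0.7; 0 0 0 -1 -37 0 0.7; 0 0 0 0 0 40 0.7; 0 0 0 0 0 40 0.7'
python3 steer.py '0 0 0 0 0 20 0.7; 0 0 0 0 0 20 0.7;0 0 0 0 0 0 0.7'
python3 go.py 451 -63 95 107.5
python3 - <<'E'
from h import *
t=grab_frame("top")[:,:,::-1];s=grab_frame("side")[:,:,::-1]
c=lambda i,x,y:cv2.resize(i[y:y+90,x:x+120],(400,300),interpolation=cv2.INTER_CUBIC)
cv2.imwrite("pics/g1.png",np.hstack([c(t,300,250),c(s,210,190)]))
E
```

```text
clock: 2.18
eef_pos: [452.9, -64.7, 174.0]
tcp_rot: [-3.139, 0.006, -2.844]
contact_force: [-0.0, -0.8, -1.3]
opening: 0.703
grasp_force: 0.0
clock: 2.43
eef_pos: [447.8, -62.6, 129.9]
tcp_rot: [3.139, -0.006, -2.842]
contact_force: [-0.9, 0.3, -0.0]
opening: 0.699
grasp_force: 0.0
t 2.43 d_tool [-3.093  -1.4245 34.8844] after-turn [-2.8808 -1.3445 34.9057] rv [ 0.0028 -0.0059 -0.0056] q [-0.1421  0.2627  2.0971 -0.      0.7882 -2.0128] F [-0.8615  0.2574 -0.0335] grip 0.0 0.6989343103030345
```

View pics/g1.png

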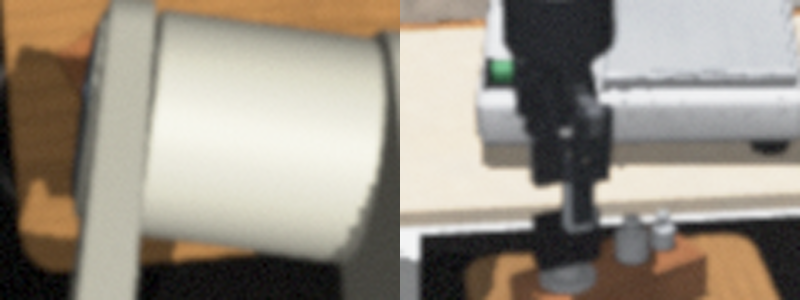

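The top view is blocked by the wrist. The side view shows the open fingers just above and around the wing, so I descend and grip.

```bash
python3 steer.py '0 0 0 -1 0 17 0.7; 0 0 0 0 0 17 0.7;0 0 0 0 0 1 0.7;0 0 0 0 0 0 0.7'
python3 go.py 451 -63 95 107.5
```

```text
clock: 2.87
eef_pos: [451.7, -62.5, 99.1]
tcp_rot: [-3.142, 0.0, -2.841]
contact_force: [-0.0, -0.6, 0.5]
opening: 0.7
grasp_force: 0.0
t 2.87 d_tool [ 0.8695 -0.2882  4.0818] after-turn [ 0.8705 -0.2841  4.0819] rv [-0.0001  0.0001 -0.0051] q [-0.1407  0.3202  2.113  -0.      0.7083 -2.0118] F [-0.0389 -0.6197  0.4917] grip 0.0 0.6995108617822993
```

```bash
python3 steer.py '0 0 0 0 0 4 0.7;0 0 0 0 0 0 0.2;0 0 0 0 0 0 0;0 0 0 0 0 0 0;0 0 0 0 0 0 0' 70
python3 steer.py '0 0 0 0 0 0 0;0 0 0 0 0 0 0;0 0 0 0 0 0 0;0 0 0 0 0 0 0;0 0 0 0 0 0 0'
python3 go.py 451 -63 95 107.5
```

```text
clock: 3.28
eef_pos: [451.9, -62.6, 95.0]
tcp_rot: [-3.141, 0.001, -2.841]
contact_force: [-1.3, -0.3, 2.5]
opening: 0.2
grasp_force: 68.0
clock: 3.7
eef_pos: [451.9, -62.6, 95.0]
tcp_rot: [-3.141, 0.001, -2.841]
contact_force: [-1.0, -0.6, 6.3]
opening: 0.202
grasp_force: 68.1
t 3.70 d_tool [ 0.9752 -0.1211 -0.0397] after-turn [ 0.9759 -0.1159 -0.0389] rv [-0.0004  0.0009 -0.0053] q [-0.1409  0.3278  2.1155 -0.      0.6974 -2.0119] F [-0.9718 -0.5903  6.3411] grip 68.12089562416077 0.20247649995536138
```

```bash
python3 steer.py '0 0 0 0 0 -15 0;0 0 0 0 0 -30 0;0 0 0 0 0 -40 0;0 0 0.12 0 0 0 0;0 0 0.12 0 0 0 0'
python3 steer.py '0 0 0.12 0 0 0 0;0 0 0 0 0 0 0'
python3 go.py 445 334.6 180 86.5
```

```text
clock: 4.12
eef_pos: [453.0, -62.7, 181.8]
tcp_rot: [-3.141, 0.005, -3.086]
contact_force: [-0.1, 0.4, -1.8]
opening: 0.203
grasp_force: 68.5
clock: 4.28
eef_pos: [451.4, -62.5, 179.7]
tcp_rot: [-3.142, 0.0, 3.076]
contact_force: [-0.8, 0.8, -0.5]
opening: 0.203
grasp_force: 68.5
t 4.28 d_tool [ 32.2777 395.8303  -0.3722] after-turn [ 30.603  395.9634  -0.3445] rv [-0.      0.0004 -0.0042] q [-0.1409  0.1837  2.0553 -0.      0.9021 -1.6463] F [-0.7685  0.8223 -0.4893] grip 68.46340656280518 0.20308042286161232
```

```bash
python3 steer.py '0 0 0 3 39 0 0;0 0 0 3 39 0 0;0 0 0 3 39 0 0;0 0 0 3 39 0 0;0 0 0 3 39 0 0'
python3 steer.py '0 0 0 3 39 0 0;0 0 0 3 39 0 0;0 0 0 3 39 0 0;0 0 0 3 39 0 0;0 0 0 3 39 0 0'
python3 steer.py '0 0 0 2 6 0 0;0 0 0 0 0 20 0;0 0 0 0 0 0 0;0 0 0 0 0 0 0'
python3 go.py 445 334.6 160 86.5
python3 - <<'E'
from h import *
t=grab_frame("top")[:,:,::-1];s=grab_frame("side")[:,:,::-1]
c=lambda i,x,y,k:cv2.resize(i[y:y+75*k//2,x:x+50*k],(400,300),interpolation=cv2.INTER_CUBIC)
cv2.imwrite("pics/t2.png",t);cv2.imwrite("pics/s2.png",s)
cv2.imwrite("pics/g2.png",np.hstack([c(t,110,250,3),c(s,220,145,2)]))
E
```

```text
clock: 4.7
eef_pos: [447.6, 134.7, 179.3]
tcp_rot: [-3.142, -0.0, 3.086]
contact_force: [0.9, -0.4, -0.5]
opening: 0.204
grasp_force: 68.8
clock: 5.12
eef_pos: [444.2, 330.5, 179.1]
tcp_rot: [-3.141, -0.0, 3.087]
contact_force: [1.1, 0.2, -2.1]
opening: 0.204
grasp_force: 68.8
clock: 5.45
eef_pos: [442.1, 333.9, 158.3]
tcp_rot: [-3.139, -0.003, 3.085]
contact_force: [0.0, -0.5, -1.1]
opening: 0.202
grasp_force: 69.1
t 5.45 d_tool [-2.8115  0.8793 -1.7329] after-turn [-2.8121  0.8951 -1.7237] rv [-0.0023 -0.0025  0.0042] q [ 0.6441  0.3571  1.8681 -0.0001  0.9198 -0.8697] F [ 0.0133 -0.4996 -1.0975] grip 69.09949064254761 0.20156640975795548
```

View pics/g2.png

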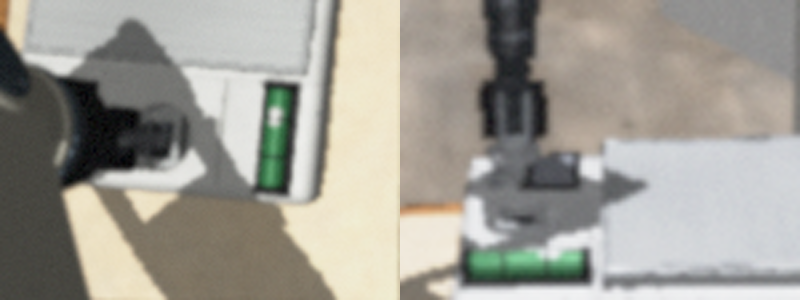

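The vial is unobstructed in the top view, and in the side view the key hangs above the socket. I settle the pose and cross-check the socket position against the side view.

```bash
python3 steer.py '0 0 0 0 0 20 0;0 0 0 0 0 0 0;0 0 0 0 0 0 0;0 0 0 0 0 0 0'
python3 go.py 445.5 334.6 130 86.5
python3 - <<'E'
from h import *
np.set_printoptions(precision=1,suppress=True)
print(px("side",[[445,334.6,68],[445,334.6,65.5]]),px("top",[445,334.6,68]), cross((169.2,300.5),(250.2,200.1)))
s=cv2.imread("pics/side0.png"); print(s[192:209,240:262].max(2))
E
```

```text
clock: 5.88
eef_pos: [443.6, 334.5, 140.1]
tcp_rot: [3.141, 0.0, 3.082]
contact_force: [0.8, -0.1, -1.9]
opening: 0.202
grasp_force: 69.1
t 5.88 d_tool [-1.9249  0.2154 10.1424] after-turn [-1.9282  0.2202 10.1416] rv [0.0003 0.0004 0.0011] q [ 0.6434  0.3823  1.8799 -0.      0.8789 -0.8673] F [ 0.7673 -0.1035 -1.9124] grip 69.09482717514038 0.20171605430227785
[[249.8 199.5]
 [249.8 200.3]] [[168.8 300.4]] (array([445.5, 334.3,  66.1]), np.float64(1.2738479234710522))
[[236 233 227 223 223 229 236 239 235 211 177 169 168 165 165 167 167 170
  174 169 165 168]
 [238 238 237 237 236 238 238 239 238 234 233 229 230 230 230 229 230 229
  229 230 229 229]
 [238 238 238 239 239 238 238 237 238 238 238 238 238 236 237 235 237 236
  237 238 237 237]
 [238 239 238 238 237 236 237 237 238 236 237 237 236 235 235 235 235 235
  236 237 236 237]
 [238 237 238 236 234 232 232 232 231 231 231 230 229 230 230 231 232 234
  236 235 236 236]
 [238 237 234 232 227 221 218 214 215 215 214 210 210 214 219 221 224 227
  232 233 236 235]
 [236 229 221 215 216 212 201 187 181 181 177 169 163 178 206 216 21
[... 255 characters left out ...]
8 176 176 178 184 183 164 155
  168 204 228 234]
 [230 215 180 158 159 164 158 154 153 150 151 152 158 162 162 169 169 179
  207 225 232 235]
 [236 232 221 207 190 181 173 165 159 161 162 163 172 182 190 203 210 222
  229 232 235 235]
 [237 234 234 230 230 223 219 214 208 209 209 211 217 223 227 230 230 233
  235 235 236 236]
 [235 236 235 234 235 233 231 232 230 231 230 231 233 233 232 234 234 235
  235 236 236 234]
 [231 232 231 231 231 229 228 228 228 226 228 229 228 227 228 230 228 232
  232 232 229 229]
 [217 216 216 216 215 203 201 203 206 207 208 207 211 213 217 221 219 226
  232 225 216 209]
 [189 191 194 194 186 165 171 187 192 199 200 199 201 202 216 223 215 226
  235 226 211 200]]
```

```bash
python3 steer.py '0 0 0 -1.9 0.2 0 0;0 0 0 0 0 5 0;0 0 0 0 0 5 0;0 0 0 0 0 0 0;0 0 0 0 0 0 0'
python3 steer.py '0 0 0 0 0 3 0;0 0 0 0 0 3 0;0 0 0 0 0 3 0;0 0 0 0 0 0 0'
python3 go.py 445.5 334.6 107 86.5
```

```text
clock: 6.3
eef_pos: [445.0, 334.7, 129.0]
tcp_rot: [-3.141, -0.0, 3.082]
contact_force: [0.6, -0.4, -1.3]
opening: 0.204
grasp_force: 69.3
clock: 6.63
eef_pos: [445.3, 334.6, 120.0]
tcp_rot: [-3.141, 0.0, 3.082]
contact_force: [1.3, -1.3, -0.2]
opening: 0.202
grasp_force: 69.7
t 6.63 d_tool [-0.2175  0.0432 13.0268] after-turn [-0.2218  0.0386 13.0267] rv [-0.0004  0.0003  0.0016] q [ 0.642   0.4131  1.8888 -0.0007  0.8397 -0.8688] F [ 1.3452 -1.2913 -0.1934] grip 69.65739727020264 0.20216428887875013
```

```bash
python3 steer.py '0 0 0 0 0 2 0;0 0 0 0 0 2 0;0 0 0 0 0 0 0'
python3 steer.py '0 0 0 0 0 2 0;0 0 0 0 0 2 0;0 0 0 0 0 0 0'
python3 go.py 445.5 334.6 107 86.5
```

```text
clock: 6.88
eef_pos: [445.3, 334.6, 116.3]
tcp_rot: [-3.141, 0.0, 3.082]
contact_force: [1.1, -2.5, 3.2]
opening: 0.207
grasp_force: 70.1
clock: 7.13
eef_pos: [445.3, 334.6, 112.4]
tcp_rot: [-3.141, 0.0, 3.082]
contact_force: [0.1, -2.7, 4.1]
opening: 0.208
grasp_force: 70.3
t 7.13 d_tool [-0.1739  0.0554  5.4106] after-turn [-0.1759  0.054   5.4106] rv [-0.0003  0.0004  0.0015] q [ 0.6419  0.4242  1.8931 -0.0007  0.8241 -0.8688] F [ 0.0778 -2.6853  4.1151] grip 70.25789380073547 0.20790106559095284
```

```bash
python3 steer.py '0 0 0 0 -0.3 2 0;0 0 0 0 0 2 0;0 0 0 0 0 0 0'
python3 steer.py '0 0 0 0 0 1 0;0 0 0 0 0 0 0;0 0 0 0 0 0 0'
python3 steer.py '0 0 0 0 0 1 0;0 0 0 0 0 0 0;0 0 0 0 0 0 0'
python3 go.py 445.5 334.6 107 86.5
```

```text
clock: 7.38
eef_pos: [445.5, 334.6, 111.2]
tcp_rot: [3.141, 0.001, 3.082]
contact_force: [-8.1, -8.6, 36.4]
opening: 0.203
grasp_force: 74.4
clock: 7.63
eef_pos: [445.5, 334.6, 111.1]
tcp_rot: [3.141, 0.001, 3.082]
contact_force: [-10.2, -10.8, 46.5]
opening: 0.2
grasp_force: 76.2
clock: 7.88
eef_pos: [445.5, 334.6, 111.0]
tcp_rot: [3.141, 0.001, 3.082]
contact_force: [-14.1, -13.0, 58.6]
opening: 0.198
grasp_force: 77.7
t 7.88 d_tool [ 0.0474 -0.0248  4.001 ] after-turn [ 0.0425 -0.0224  4.0011] rv [0.0006 0.0012 0.0015] q [ 0.6417  0.4261  1.8943 -0.0004  0.8199 -0.8693] F [-14.1144 -12.9903  58.5617] grip 77.67010688781738 0.19840023965971418
```

```bash
python3 steer.py '0 0 0 0 0 -2 0;0 0 0 0 0 -1 0;0 0 0 0 0 0 0'
python3 - <<'E'
from h import *
t=grab_frame("top")[:,:,::-1];s=grab_frame("side")[:,:,::-1]
c=lambda i,x,y,w:cv2.resize(i[y:y+w*3//4,x:x+w],(400,300),interpolation=cv2.INTER_CUBIC)
cv2.imwrite("pics/g3.png",np.hstack([c(t,140,270,80),c(s,222,170,60)]))
# batteries/board height: wing top-edge corners triangulated; shoulder in first pair
print(px("side",[[450.9,-63.3,z] for z in (50,54,58)]), px("side",[[445.3,334.6,z] for z in (68,72,76)]))
E
```

```text
clock: 8.13
eef_pos: [445.4, 334.5, 111.2]
tcp_rot: [3.141, 0.001, 3.082]
contact_force: [-4.5, -5.9, 23.9]
opening: 0.203
grasp_force: 72.8
[[259.67052672 275.15240057]
 [259.63163606 273.68787367]
 [259.59265705 272.21955253]] [[249.88986303 199.46381398]
 [249.84883261 198.20119233]
 [249.80772792 196.93596296]]
```

View pics/g3.png

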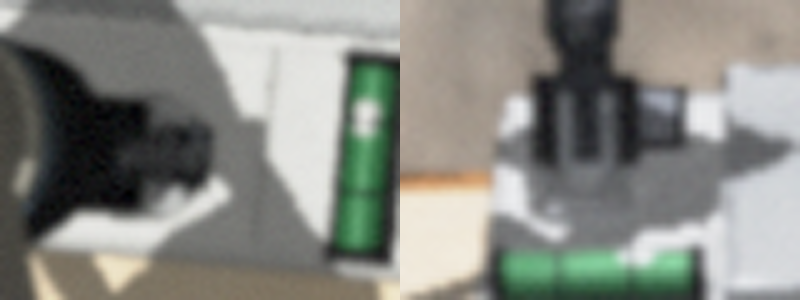

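The wing and shoulder sit down at the screw. The stop at TCP z ≈111 agrees with the triangulated key height, because the hob lies ~4 mm low (wing centre measured at 88 rather than 92). So the key is home, and I measure the bubble.

```bash
cat > bub.py <<'E'
from h import *
def prof():
    t=grab_frame("top").astype(np.float32)
    u=np.array([np.cos(np.radians(-4)),np.sin(np.radians(-4))]); v=np.array([-u[1],u[0]])
    ss=np.arange(-42,42.1,1.); acc=0
    for w in np.arange(-4,4.1,1):
        P=np.c_[np.array([443.9,234.2])+ss[:,None]*u+w*v,np.full(len(ss),84.)]
        m=px("top",P).astype(np.float32)
        acc=acc+cv2.remap(t,m[:,:1],m[:,1:],cv2.INTER_LINEAR)[:,0]/9
    return ss,acc
ss,a=prof()
wr=np.clip(a[:,0]-60,0,None)*(abs(ss)<36) # red channel: white bubble
print("clock",readout.sense()['clock'],"bubble red centroid",(ss*wr).sum()/wr.sum(), "span",ss[(a[:,0]>110)&(abs(ss)<37)][[0,-1]] if ((a[:,0]>110)&(abs(ss)<37)).any() else None)
import sys
if len(sys.argv)>1:
    for i in range(0,len(ss)): print(int(ss[i]),a[i].astype(int),end=' ; ')
E
python3 bub.py p
```

```text
clock 8.2833 bubble red centroid 10.112016940664557 span [ 8. 25.]
-42 [65 68 65] ; -41 [55 67 58] ; -40 [48 69 54] ; -39 [52 85 61] ; -38 [ 57 101  69] ; -37 [ 63 114  76] ; -36 [ 68 126  83] ; -35 [ 71 132  87] ; -34 [ 74 137  91] ; -33 [ 76 140  93] ; -32 [ 77 142  94] ; -31 [ 78 142  95] ; -30 [ 79 142  95] ; -29 [ 79 142  95] ; -28 [ 79 142  95] ; -27 [ 77 141  94] ; -26 [ 76 141  93] ; -25 [ 76 141  93] ; -24 [ 78 142  95] ; -23 [ 79 143  96] ; -22 [ 78 141  94] ; -21 [ 76 140  93] ; -20 [ 75 138  92] ; -19 [ 74 135  90] ; -18 [ 70 127  85] ; -17 [ 66 119  80] ; -16 [ 64 115  78] ; -15 [ 64 112  77] ; -14 [ 67 118  80] ; -13 [ 70 125  84] ; -12 [ 73 132  88] ; -11 [ 75 137  92] ; -10 [ 77 140  94] ; -9 [ 78 142  96] ; -8 [ 79 143  96] ; -7 [ 78 142  95] ; -6 [ 78 142  95] ; -5 [ 78 142  94] ; -4 [ 77 142  94] ; -3 [ 77 142  94] ; -2 [ 77 142  94] ; -1 [ 76 141  94] ; 0 [ 75 141  93] ; 1 [ 75 140  92] ; 2 [ 75 140  92] ; 3 [ 77 141  93] ; 4 [ 78 142  94] ; 5 [ 84 145  99] ; 6 [ 90 149 105] ; 7 [104 155 115] ; 8 [119 162 127] ; 9 [136 170 142] ; 10 [154 178 156] ; 11 [165 182 166] ; 12 [171 183 171] ; 13 [174 183 174] ; 14 [175 181 173] ; 15 [177 181 175] ; 16 [183 187 180] ; 17 [188 193 185] ; 18 [192 197 190] ; 19 [195 201 193] ; 20 [191 199 189] ; 21 [186 196 185] ; 22 [172 187 172] ; 23 [156 179 159] ; 24 [136 169 142] ; 25 [116 159 125] ; 26 [101 152 113] ; 27 [ 89 148 104] ; 28 [ 82 145  99] ; 29 [ 79 143  96] ; 30 [ 77 141  94] ; 31 [ 77 141  93] ; 32 [ 76 141  93] ; 33 [ 75 139  91] ; 34 [ 73 136  90] ; 35 [ 71 131  86] ; 36 [ 68 125  82] ; 37 [ 63 113  76] ; 38 [ 58 101  69] ; 39 [54 86 62] ; 40 [51 71 56] ; 41 [59 70 61] ; 42 [71 75 71] ;
```

```bash
sed -i 's/wr=np.clip(a\[:,0\]-60/wr=np.clip(a[:,0]-90/' bub.py
python3 steer.py '0 0 0.06 0 0 0 0;0 0 0.06 0 0 0 0;0 0 0.06 0 0 0 0;0 0 0.06 0 0 0 0;0 0 0.06 0 0 0 0'
python3 steer.py '0 0 0.06 0 0 0 0;0 0 0.06 0 0 0 0;0 0 0.06 0 0 0 0;0 0 0.06 0 0 0 0;0 0 0.06 0 0 0 0'
python3 go.py 445.5 334.6 111 52; python3 bub.py
```

```text
clock: 8.7
eef_pos: [445.8, 334.6, 111.2]
tcp_rot: [3.141, 0.001, 2.779]
contact_force: [-3.4, -6.1, 24.2]
opening: 0.199
grasp_force: 72.7
clock: 9.12
eef_pos: [446.1, 334.5, 111.3]
tcp_rot: [3.14, 0.002, 2.48]
contact_force: [-0.5, -7.9, 23.2]
opening: 0.199
grasp_force: 72.6
t 9.12 d_tool [ 0.5641 -0.2962  0.2615] after-turn [ 0.5633 -0.2964  0.2629] rv [0.0016 0.0016 0.0012] q [ 0.6413  0.426   1.8937 -0.0015  0.82   -0.2665] F [-0.5283 -7.8807 23.1699] grip 72.56047368049622 0.19900727921436748
clock 9.1667 bubble red centroid 7.29700554175012 span [-1. 15.]
```

```bash
Z='0 0 0 0 0 0 0'
python3 steer.py '0 0 0 0 0 0 0;0 0 0 0 0 0 0;0 0 0 0 0 0 0;0 0 0 0 0 0 0;0 0 0 0 0 0 0' >/dev/null
python3 steer.py '0 0 0 0 0 0 0;0 0 0 0 0 0 0;0 0 0 0 0 0 0;0 0 0 0 0 0 0;0 0 0 0 0 0 0' 
python3 bub.py
```

```text
clock: 10.0
eef_pos: [446.1, 334.5, 111.2]
tcp_rot: [3.14, 0.001, 2.482]
contact_force: [-0.9, -7.5, 22.7]
opening: 0.203
grasp_force: 72.6
clock 10.05 bubble red centroid 7.268157613477352 span [-1. 15.]
```

```bash
python3 steer.py '0 0 0.06 0 0 0 0;0 0 0.06 0 0 0 0;0 0 0.06 0 0 0 0;0 0 0.06 0 0 0 0;0 0 0.06 0 0 0 0' 
python3 steer.py '0 0 0.06 0 0 0 0;0 0 0.06 0 0 0 0;0 0 0.06 0 0 0 0;0 0 0 0 0 0 0;0 0 0 0 0 0 0' 
python3 steer.py '0 0 0 0 0 0 0;0 0 0 0 0 0 0;0 0 0 0 0 0 0;0 0 0 0 0 0 0;0 0 0 0 0 0 0' >/dev/null
python3 steer.py '0 0 0 0 0 0 0;0 0 0 0 0 0 0;0 0 0 0 0 0 0;0 0 0 0 0 0 0;0 0 0 0 0 0 0' 
python3 bub.py p
```

```text
clock: 10.47
eef_pos: [446.4, 334.3, 111.2]
tcp_rot: [3.139, 0.001, 2.18]
contact_force: [0.8, -8.9, 21.7]
opening: 0.201
grasp_force: 72.6
clock: 10.88
eef_pos: [446.6, 334.2, 111.2]
tcp_rot: [3.139, 0.001, 2.002]
contact_force: [1.4, -10.5, 21.9]
opening: 0.203
grasp_force: 72.5
clock: 11.72
eef_pos: [446.6, 334.2, 111.2]
tcp_rot: [3.139, 0.001, 2.002]
contact_force: [1.6, -9.6, 21.2]
opening: 0.199
grasp_force: 72.5
clock 11.7667 bubble red centroid 0.782857081393029 span [-7.  9.]
-42 [74 76 74] ; -41 [59 65 60] ; -40 [48 59 50] ; -39 [49 73 55] ; -38 [51 87 61] ; -37 [ 58 102  70] ; -36 [ 64 117  78] ; -35 [ 67 125  83] ; -34 [ 70 132  86] ; -33 [ 72 135  88] ; -32 [ 74 137  90] ; -31 [ 75 138  92] ; -30 [ 76 140  93] ; -29 [ 77 140  93] ; -28 [ 76 140  93] ; -27 [ 76 140  93] ; -26 [ 77 140  93] ; -25 [ 77 141  94] ; -24 [ 78 142  95] ; -23 [ 78 141  95] ; -22 [ 77 140  94] ; -21 [ 76 140  93] ; -20 [ 76 139  93] ; -19 [ 75 138  92] ; -18 [ 73 132  88] ; -17 [ 70 126  84] ; -16 [ 67 119  81] ; -15 [ 64 112  77] ; -14 [ 66 115  79] ; -13 [ 68 121  82] ; -12 [ 72 128  87] ; -11 [
[... 300 characters left out ...]
82 193 181] ; 6 [172 187 172] ; 7 [155 178 157] ; 8 [137 168 142] ; 9 [119 159 127] ; 10 [102 151 113] ; 11 [ 90 144 103] ; 12 [ 81 137  95] ; 13 [ 75 130  89] ; 14 [ 71 122  84] ; 15 [ 68 116  80] ; 16 [ 66 114  79] ; 17 [ 66 115  79] ; 18 [ 68 122  82] ; 19 [ 70 128  86] ; 20 [ 72 133  88] ; 21 [ 73 138  90] ; 22 [ 74 139  91] ; 23 [ 74 139  91] ; 24 [ 74 139  91] ; 25 [ 74 139  91] ; 26 [ 75 139  92] ; 27 [ 75 140  92] ; 28 [ 76 140  93] ; 29 [ 76 140  93] ; 30 [ 75 140  93] ; 31 [ 75 140  93] ; 32 [ 74 140  92] ; 33 [ 74 139  91] ; 34 [ 73 138  91] ; 35 [ 72 136  89] ; 36 [ 71 133  88] ; 37 [ 68 124  83] ; 38 [ 65 115  77] ; 39 [59 99 69] ; 40 [52 82 60] ; 41 [54 73 59] ; 42 [59 68 61] ;
```

The rings read −14.8 and +16.3 mm, so their middle is +0.75, and the bubble is at +0.8. It is centred and settled. The key rests on a hard stop with ~21 N of push and ~72 N of grip, so I hand in.

```bash
python3 -c "
from rig import r, readout, order, grab_frame, camera_params
print(order.sign_off())"
```

```text
the job is handed in; nothing more can be done
None
```

I handed the job in with the bubble centred between its rings (within about 0.1 mm by the top camera) and the key still gripped (about 72 N) and pressed down on the screw (about 21 N). I took the key to be fully home from a firm stop and a rough camera height, not from seeing the shoulder seated, and `sign_off` returned no verdict.

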